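# Register the long sign blank in its corner of the painting fence

## Task

Two flat wooden sign blanks lie on the bench in front of the T-shaped wooden fence, one on each side of its middle stop. Slide the longer blank along the bench, without lifting it, into the corner on its own side, so that one long edge lies flush against the fence and one end butts against the middle stop, then let go of it. Leave the shorter blank where it lies.

Things in the scene. Friction and masses are not known exactly. Their poses are not given: they have to be found in the camera images.
- long_blank_center (a point): Centre (half-way up) of the longer sign blank: a plain loose board of pale wood, 60 (its x) by 130 (its y) by 20 mm thick (z, up), 0.1 kg, flat on the bench (height 0) in one bay of the fence, its length within 15 degrees of the fence's y (either way round). Slides easily; a push from closed fingers will do. Home: x -30, y +75 or -75 mm in the fence's frame, y axes parallel.
- fence: T-shaped fence of dark wood fixed to the bench, 28 mm high. Origin on the bench at the foot of its near face, mid-length; y runs along the face, x points away from the robot. Long batten: x 0 to 24, y -290 to 290 mm. Middle stop: a batten x -100 to 0, y -10 to 10 mm. The two corners are where the stop's sides meet the face.
- short_blank_center (a point): Centre (half-way up) of the shorter sign blank, to be left alone: the same wood, 60 mm (x) by 75 mm (y), 20 mm thick, loose, lying flat in the other bay of the fence.
Mind the look-alikes: they are no part of the job. Leave any blue or purple look-alike of the part that bears long_blank_center alone.

How it is judged:
By the outcome, as a careful person would: the job done as asked, in the order asked, and still so for the second after the job is handed in, with the robot touching nothing.
It also fails if it takes over 38 s, if anything falls off the work surface, if the arm or the gripper's body presses on something with over 40 N, if the wrist force passes 120 N, or if a joint passes its speed limit or range.

## Robot

A 6-joint arm with a two-finger parallel gripper is mounted at the origin on the work surface. World frame = base frame: x ahead of the robot, y to its left, z up, the work surface at z = 0. Lengths are in m, angles in rad, forces in N, time in s.
With the tool pointing down it reaches from about 0.2 to 0.875 m from the base axis. Payload 3.4 kg.
Tool frame: the origin (TCP) lies between the finger pads; the fingertips stand 25 mm ahead of it and the grasp point (between the pads) lies 6 mm ahead of it (r.nose_length is the z of the fingertips in the tool frame, in m); z points along the fingers, x is the direction in which the jaws open and shut, and the axes are right-handed (so a half turn about z gives the same grasp; the last joint's range is limited). The gripper opens to 94 mm and grips with 3 to 60 N. Pads are 16 mm wide; open, the fingers measure 119 mm over their backs; the gripper's body (75 mm by 177 mm) begins 78 mm behind the grasp point.
Start: joints at [1.072, 0.276, 1.505, -0, 1.361, -0.121], TCP at [0.212, 0.534, 0.23] pointing down, gripper open.
Joint ranges: [-2.89, 2.89], [-0.75, 2.08], [0.22, 2.7], [-1.18, 4.32], [0.11, 2.71], [-2.7, 2.7]. Speed limits (rad/s): [2.57, 2.57, 3.14, 3.14, 3.14, 3.14].

## Interface

Orientations are given as a unit quaternion [w, x, y, z].
In Python, from plant import r, gripper_to, inverse_kinematics, vision, models, telemetry gives the robot as it stands. Calls block until the motion is done:
- r.move_to(position, orientation): joint-space move of the TCP to a pose.
- r.move_l(position, rot=None, vel=0.15, guard=None): straight line of the TCP; rot=None keeps the orientation; vel is the mean speed in m/s. With guard (N) it stops when the force on the tool has changed by that much, and returns True; else False.
- r.movej(angles): joint-space move.
- gripper_to(opening, f_grip=None): finger opening in m; f_grip is the grip in N (None keeps the last); returns when the fingers have stopped.
- r.hold(seconds).
- inverse_kinematics(position, orientation): joint angles nearest the present ones, or None.
- vision.snapshot(name): name is "side" or "top" or "wrist"; returns the picture (384x512x3 uint8, red, green, blue); there is no depth.
- vision.get_calibration(name): a dict with "fx", "fy", "cx", "cy" (pixels), "D" ([k1, k2, p1, p2, k3] as OpenCV has them; the pictures are not rectified), "position" and "orientation" of the camera in the world. Camera axes: x right, y down, z forward; pixel columns grow to the right and rows downward; lengths in m; the calibration is good to about 2 mm. A picture is of the moment at which its call begins: read the wrist's pose just before it. get_calibration takes no time and is no camera call; for the wrist camera it gives the pose at the moment of the call.
A pose or a line that the arm cannot do raises r.PlanningError and nothing moves.
- r.sign_off(): hands the job in, once; it reports no verdict.
Trained networks look in the newest picture that a camera, given by its name, has taken for a name from the list of things; names that differ only in an ending like _2 or _b are one class to them, and where a whole thing is asked for, a point or a joint stands for the part that bears it (a point fixed in the world has none). Each returns a list of dicts, best first, with "score" (0 to 1); they miss things now and then, are a little off and sometimes report something else, mostly with a low value. They report only what shows in the picture. A call takes as long as a camera call. They do not tell look-alikes from the thing itself.
- models.boxes_of(thing, camera): "at" ([x, y, z] in m, in world coordinates, good to about 4 mm: the middle of the surface that is visible of it).
- models.regions_of(thing, camera): "pixels" (384x512 bool, what is visible of it).
- models.mark_of(thing, camera): "at" ([x, y, z] in m, in world coordinates, good to about 4 mm: a listed point, or the origin of a listed thing).
Readings, each from a call of its own:
- telemetry.current_t(): time.
- telemetry.current_joints(): joint angles.
- telemetry.current_dq(): joint speeds.
- telemetry.current_joint_efforts(): joint torques, N m.
- telemetry.current_ee_pos(): TCP position.
- telemetry.current_tool_rot(): TCP orientation.
- telemetry.current_wrist_force(): force on the tool from outside, world axes, zero at the start.
- telemetry.current_torque(): the same for the moment, N m.
- telemetry.current_opening(): finger opening in m.
Only numpy, scipy, OpenCV 4.12 (cv2) and the standard library are available. Lean on these libraries where they do the work, as an engineer would, in place of code of your own. Each camera call takes 0.05 s, during which the arm holds its last target. There are 200 camera calls.

## Working session

There is one attempt and no reset: what is moved stays moved. The work goes in short steps, each a Python script; the robot and the scene stay as the last script left them, time stands still between calls to the robot, and variables do not carry over. Pictures are saved under pics/ and viewed, about 8 in all and at most 12, crops included, and the job is handed in when it is done.

```bash
ls; mkdir -p pics
python3 - <<'E'
from plant import *
import cv2,numpy as np
for c in("top","side"):
    im=vision.snapshot(c); cv2.imwrite(f"pics/{c}0.png",im[:,:,::-1])
    k=vision.get_calibration(c); print(c,k)
    for t in("long_blank_center","short_blank_center","fence"):
        print(t,[(np.round(d["at"],3),round(d["score"],2)) for d in models.mark_of(t,c)])
print(telemetry.current_t())
E
```

```text
pics
top {'fx': 368.859402708307, 'fy': 368.859402708307, 'cx': 257.1219976203812, 'cy': 196.26156900930096, 'D': array([-0.08884324,  0.        ,  0.        ,  0.        ,  0.        ]), 'position': array([ 0.41016699, -0.066257  ,  0.72759594]), 'orientation': array([-0.05136919,  0.70850822, -0.70263503,  0.04100394])}
long_blank_center [(array([ 0.446, -0.082,  0.013]), 0.97), (array([ 0.604, -0.157,  0.01 ]), 0.85), (array([ 0.294, -0.178,  0.012]), 0.64), (array([ 0.492, -0.312,  0.012]), 0.55)]
short_blank_center [(array([0.57 , 0.104, 0.009]), 0.6)]
fence [(array([ 0.681, -0.016,  0.002]), 0.59)]
side {'fx': 440.1334007349735, 'fy': 440.1334007349735, 'cx': 260.5854601202435, 'cy': 190.68816380407404, 'D': array([-0.06089204,  0.        ,  0.        ,  0.        ,  0.        ]), 'position': array([ 0.46439309, -0.69107964,  0.74961354]), 'orientation': array([-0.35953857,  0.93248377, -0.03006855,  0.0173756 ])}
long_blank_center [(array([ 0.294, -0.178,  0.009]), 0.91), (array([ 0.499, -0.307,  0.01 ]), 0.79), (array([ 0.447, -0.087,  0.012]), 0.78), (array([ 0.604, -0.158,  0.012]), 0.71)]
short_blank_center [(array([0.573, 0.103, 0.012]), 0.96)]
fence [(array([ 0.679, -0.014,  0.   ]), 0.65)]
0.4
```

View pics/top0.png

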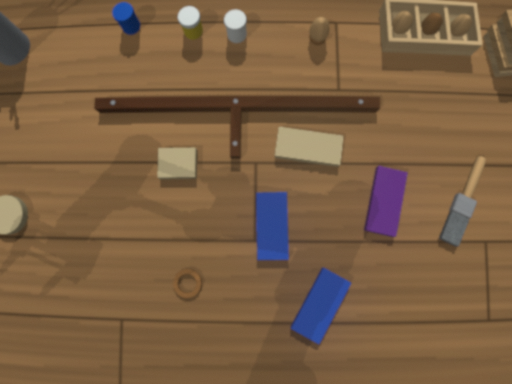

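View pics/side0.png

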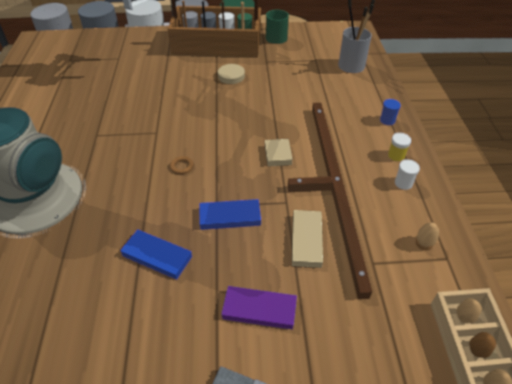

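The top view shows two pale blanks: the long one at about (309,147) px, the short one at (177,163). The dark T fence has its face along row ~108 and its stop at column 236. The blue blanks at (272,226) and (321,305) and the purple one at (386,201) are decoys. The side view agrees, so the target is the detection at (0.604, -0.157). Next I'll measure it more precisely.

```bash
cat > h.py <<'E'
from plant import *
import cv2,numpy as np
from scipy.spatial.transform import Rotation as R
def proj(px,cam,z,k=None):
    k=k or vision.get_calibration(cam)
    K=np.array([[k["fx"],0,k["cx"]],[0,k["fy"],k["cy"]],[0,0,1]])
    n=cv2.undistortPoints(np.float64(px).reshape(-1,1,2),K,k["D"]).reshape(-1,2)
    q=k["orientation"]; d=R.from_quat([*q[1:],q[0]]).apply(np.c_[n,np.ones(len(n))])
    p=np.array(k["position"]); return (p+d*((z-p[2])/d[:,2])[:,None])[:,:2]
def rect(mask,cam,z):
    c=max(cv2.findContours(mask.astype(np.uint8),0,cv2.CHAIN_APPROX_NONE)[0],key=cv2.contourArea)
    P=proj(c,cam,z); r_=cv2.minAreaRect((P*1000).astype(np.float32)); return P,r_
def look(cam):
    im=vision.snapshot(cam); out={}
    for t,z in(("long_blank_center",.02),("short_blank_center",.02),("fence",.028)):
        for d in models.regions_of(t,cam):
            P,q=rect(d["pixels"],cam,z); col=im[d["pixels"]].mean(0)
            if t!="fence" and col[2]>col[0]: continue
            print(cam,t,round(d["score"],2),"c",np.round(q[0],1),"size",np.round(q[1],1),"ang",round(q[2],1)); print(np.round(cv2.boxPoints(q),0).tolist())
            out.setdefault(t,P)
    return im,out
E
python3 - <<'E'
from h import *
for c in("top","side"):
    im,o=look(c)
E
```

```text
top short_blank_center 0.79 c [568.5 103.9] size [60.7 78.4] ang 0.3
[[538.0, 143.0], [538.0, 65.0], [599.0, 65.0], [599.0, 143.0]]
top fence 0.57 c [641.5 -10.9] size [129.4 579.2] ang 0.2
[[576.0, 278.0], [578.0, -301.0], [707.0, -300.0], [705.0, 279.0]]
side long_blank_center 0.84 c [ 603.7 -165.2] size [145.   60.8] ang 81.7
[[563.0, -233.0], [623.0, -241.0], [644.0, -98.0], [584.0, -89.0]]
side short_blank_center 0.77 c [567.8  94. ] size [93.  61.3] ang 86.8
[[535.0, 49.0], [596.0, 46.0], [601.0, 139.0], [540.0, 142.0]]
side fence 0.87 c [641.4 -18.4] size [129.4 592.4] ang 0.0
[[577.0, 278.0], [577.0, -315.0], [706.0, -315.0], [706.0, 278.0]]
```

```bash
cat >> h.py <<'E'
def face(ax):  # tool down, jaw along +-y
    best=None
    for s in(1,-1):
        M=np.column_stack([[0,s,0],[s,0,0],[0,0,-1]]); q=R.from_matrix(M).as_quat(); q=np.r_[q[3],q[:3]]
        j=inverse_kinematics(ax,q)
        if j is not None:
            c=np.abs(np.array(j)-telemetry.current_joints()).max()
            if best is None or c<best[0]: best=(c,q)
    return best[1]
def st(m): print(m,np.round(telemetry.current_ee_pos(),4),np.round(telemetry.current_wrist_force(),1),"t",round(telemetry.current_t(),2))
E
python3 - <<'E'
from h import *
gripper_to(0.0)
p=[.535,-.157,.11]; q=face(p)
r.move_to(p,q); st("above")
r.move_l([.535,-.157,.033],vel=.12); st("down")
g=r.move_l([.632,-.157,.033],vel=.06,guard=8); st(f"push {g}")
im=vision.snapshot("side"); cv2.imwrite("pics/s1.png",im[:,:,::-1])
r.move_l([.59,-.157,.033],vel=.12); st("back")
E
```

```text
above [ 0.5353 -0.1562  0.1102] [-0.1 -0.4 -1. ] t 4.94
down [ 0.5356 -0.1571  0.0334] [0.  0.3 0.1] t 5.73
push True [ 0.6127 -0.1568  0.0323] [ 0.6 -0.7 -0.9] t 6.92
back [ 0.59  -0.157  0.033] [ 0.5  0.3 -1.2] t 7.3
```

View pics/s1.png

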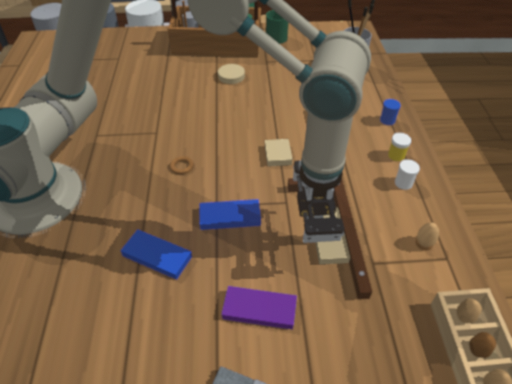

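The first push ended in contact. The tool stopped at x = 0.613, which is consistent with the blank lying flush on the fence. Next is the push along the fence.

Run:
```python
from h import *
r.move_l([.57,-.157,.10],vel=.2)
r.move_l([.650,-.268,.10],vel=.2)
r.move_l([.650,-.268,.033],vel=.12); st("down")
g=r.move_l([.650,-.150,.033],vel=.06,guard=8); st(f"push {g}")
r.move_l([.650,-.20,.033],vel=.15)
r.move_l([.650,-.21,.10],vel=.15)
r.move_l([.575,-.095,.10],vel=.2)
r.move_l([.585,-.095,.033],vel=.12)
g=r.move_l([.632,-.095,.033],vel=.06,guard=8); st(f"nudge {g}")
r.move_l([.58,-.095,.033],vel=.15)
r.move_l([.56,-.095,.12],vel=.2)
r.move_l([.40,-.20,.25],vel=.3); st("away")
im,o=look("top"); cv2.imwrite("pics/t2.png",cv2.resize(im[70:220,180:380,::-1],None,fx=4,fy=4,interpolation=cv2.INTER_CUBIC))
```

```text
down [ 0.6504 -0.2679  0.0337] [ 0.4 -0.1  1. ] t 9.34
push True [ 0.6497 -0.1638  0.0329] [-0.6 -0.8  1.2] t 10.9
nudge True [ 0.6126 -0.095   0.0328] [ 0.2 -0.7  0.8] t 13.97
away [ 0.4001 -0.1994  0.2489] [ 0.  -0.3  0.3] t 15.86
top long_blank_center 0.83 c [649.9 -85.4] size [ 64.5 127.6] ang 0.4
[[617.0, -22.0], [618.0, -149.0], [683.0, -149.0], [682.0, -21.0]]
top short_blank_center 0.83 c [568.5 104. ] size [60.7 78.1] ang 0.2
[[538.0, 143.0], [538.0, 65.0], [599.0, 65.0], [599.0, 143.0]]
top fence 0.79 c [642.5 -11.1] size [131.4 579.4] ang 0.3
[[575.0, 278.0], [578.0, -301.0], [710.0, -301.0], [707.0, 279.0]]
```

View pics/t2.png

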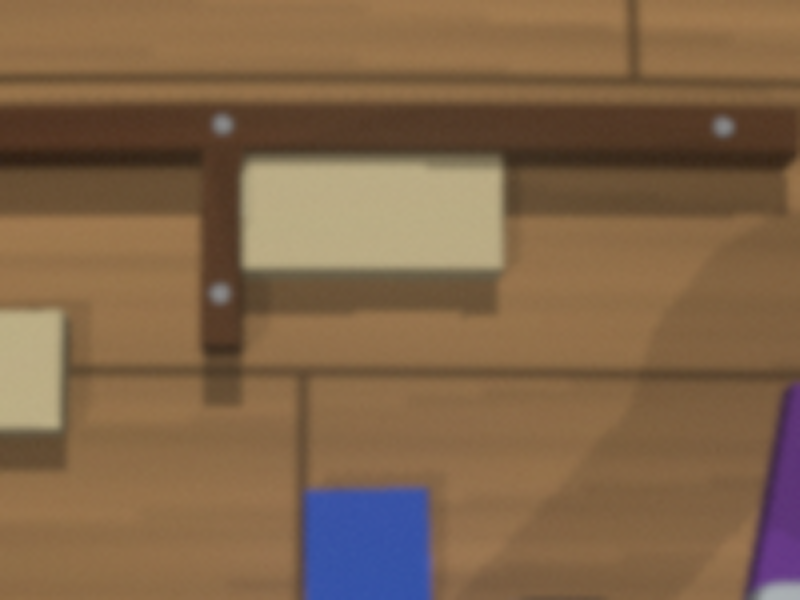

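The enlarged crop shows the blank against the face (row ~155) and against the stop (column ~242), with no gap visible. I'll check it from near with the wrist camera.

Run:
```python
from h import *
r.move_l([.56,-.05,.25],vel=.3); st("")
im=vision.snapshot("wrist"); cv2.imwrite("pics/w3.png",cv2.resize(im[:,:,::-1],(800,600)))
```

```text
[ 0.559  -0.0505  0.2496] [-0.5 -0.4  0.3] t 16.94
```

View pics/w3.png

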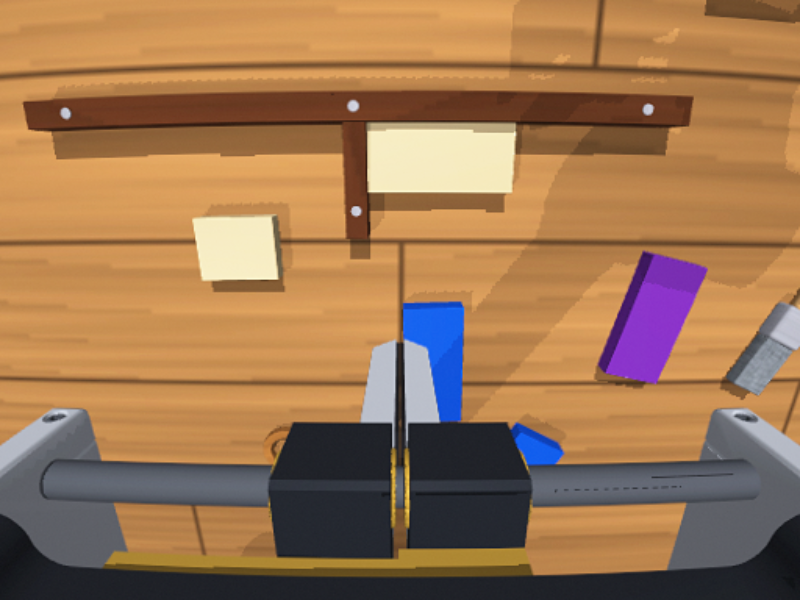

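The near view shows the blank's long edge on the face (row ~123) and its end on the stop (column ~368), with no gap or skew. The short blank hasn't moved and the arm is clear of everything, so I'm handing in.

Run:
```python
from h import *
r.sign_off(); st("done")
```

```text
the job is handed in; nothing more can be done
the job is handed in; nothing more can be done
```

The longer blank is in the corner on its own side, with its long edge flush to the fence and its end against the middle stop. I slid it there with closed fingers: a push to the fence, a push along it to the stop, then a light nudge to seat it. I handed the job in at about 17 s, with the arm raised clear.

- **Contact:** all three pushes stopped on the 8 N guard. The first push and the final nudge ended at the same tool position (x 0.6127 and 0.6126 m), so the blank was already flush and stayed flush.
- **Pictures:** the top view put the blank within about 0.1–0.2° of the fence, and neither the top nor the wrist picture showed a gap at the face or the stop. A gap under about 1 mm would not show in these pictures.
- **Short blank:** it measured (568.5, 104) mm before and after, so it did not move. I did not re-measure the blue and purple look-alikes, but the pushes stayed clear of them.
- **Disagreements:** the estimates of the fence's middle differed by about 4 mm in y. The top-view outline of the placed blank (64.5 by 127.6 mm) is also a few mm off its true 60 by 130 mm. I relied on the contact stops rather than those figures for the final position.

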